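# Hold the amplifier's sprung cover open

### The arm

A 6-joint arm with a two-finger parallel gripper is mounted at the origin on the work surface. World frame = base frame: x ahead of the robot, y to its left, z up, the work surface at z = 0. Lengths are in m, angles in rad, forces in N, time in s.
With the tool pointing down it reaches from about 0.375 to 0.825 m from the base axis. Payload 5.5 kg.
Tool frame: the origin (TCP) lies midway between the tips of the shut fingers; the grasp point (between the pads) lies 19 mm behind it (env.pinch_z is the distance from the TCP to the grasp point, in m); z points along the fingers, y is the line along which they close (so a half turn about z gives the same grasp; the last joint's range is limited). The gripper opens to 85 mm and grips with 20 to 120 N. Pads are 22 mm wide; open, the fingers measure 114 mm over their backs; the gripper's body (76 mm by 85 mm) begins 54 mm behind the grasp point. The pads swing forward as they close: fully open they stand 13 mm farther back than shut.
Start: joints at [-1.191, 0.314, -0.047, 1.21, 0, 1.571], TCP at [0.222, -0.557, 0.198] pointing down, gripper open.
Joint ranges: [-2.67, 2.67], [-0.69, 1.73], [-1.03, 1.25], [-2.08, 2.16], [-1.42, 1.45], [-3.14, 3.14]. Speed limits (rad/s): [2.39, 2.39, 3.01, 3.14, 3.14, 3.14].

### API

Orientations are given as a unit quaternion [x, y, z, w].
In Python, from workcell import env gives the robot as it stands.
- The arm moves only by the tool step_arm, never from a script. Its arguments are lists of equal length, an entry for each row: "xyz": the shift along the tool's x, y, z in m, a list of three; "delta_rot": the turn, a rotation vector about the tool's x, y, z in degrees, a list of three. A call has 1 to 8 rows; each row is the pose to reach, as a shift and turn from the pose commanded when the call began, along the tool's axes at that moment; what a row does not reach only later rows make up. A row lasts 1/12 s, in which the tool goes at most 41.7 mm and 7.16 degrees, less where a joint would pass 70% of its speed; a pose out of reach is approached as far as the arm can. A call with a gripper value outside its range is refused whole. "claw" is the opening, from -1 (shut) to 1 (fully open), so that 0 is half open, set as the call begins (left out, the last holds). The fingers move at their own pace and stop on an object; "grip_force" is the grip in N (left out, the last holds). Time passes only in rows, so rows that repeat a pose let the fingers close. It gives the time, the measured TCP pose, the force, the opening and the grip force at its end, in the units of the state.
- env.state(): the state, without advancing time (a new reading comes with each control period).
- env.snapshot(name): name is "scene" or "top" or "wrist"; returns a dict with "img" (480x640x3 uint8, red, green, blue), "fov_y" (degrees; the focal length in pixels is half the picture's height over the tangent of half this angle, whatever the lens; pixels are square), "cx", "cy" (the principal point, pixels), "k1" (the pictures are not rectified: a ray, as slopes to the right and down, at radius r is drawn at 1 + k1 r^2 times it, then the intrinsics apply), "xyz" and "orientation" of the camera in the world. Camera axes: x right, y down, z forward; pixel columns grow to the right and rows downward; lengths in m; the calibration is good to about 2 mm. A picture is of the moment at which its call begins. There is no depth.
- env.hand_in(): hands the job in; it is judged then, once.
Trained networks look in a picture, given as the dict that the camera call returned (one of the last four; its "shot" number tells which), for a name from the list of things; names that differ only in an ending like _2 or _b are one class to them, and where a whole thing is asked for, a point or a joint stands for the part that bears it (a point fixed in the world has none). Each returns a list of dicts, best first, with "p" (0 to 1); they miss things now and then, are a little off and sometimes report something else, mostly with a low value. They report only what shows in the picture. A call takes as long as a camera call. They do not tell look-alikes from the thing itself.
- env.search_frame(picture, label): "extent" ([left, top, width, height] in pixels, round what is visible of it).
- env.cut_out(picture, label): "mask" (480x640 bool, what is visible of it) and "extent" ([left, top, width, height] in pixels, round what is visible of it).
The state is a dict: "clock": time; "qpos": joint angles; "joint_vel": joint speeds; "tau": joint torques, N m; "tcp_pos": TCP position; "tcp_rot": TCP orientation; "wrist_force": force on the tool from outside, world axes, zero at the start; "wrist_torque": the same for the moment, N m; "gripper_width": finger opening in m; "grasp_force": force on a finger pad.
Only numpy, scipy, OpenCV 4.12 (cv2) and the standard library are available. Lean on these libraries where they do the work, as an engineer would, in place of code of your own. Each camera call takes 0.05 s, during which the arm holds its last target. There are 200 camera calls.

### The job

I want to look at the valves in the amplifier. Pull the two loose thumbscrews out of the front of its top cover and drop each, head up and fully home, into its own bore in the wooden block; only then lift the cover to 50 degrees from shut and keep it there: it falls and springs shut if let go, so finish while the gripper is holding it steady. Leave everything else on the bench where it is.

Things in the scene. Friction and masses are not known exactly. Their poses are not given: they have to be found in the camera images.
- amp: the amplifier: dark metal box 300 (x) x 280 (y) x 120 mm high, two meters and two knobs on its front, fixed to the bench. Origin under its centre, on the bench; x points from its front (robot's side) to its rear, z up. The cover lies on its top, hinged along y at x = +60 mm; shut, its upper face is 123 mm above the bench
- cover (a joint): angle of the cover in rad: 0 shut, grows as the front edge rises, stops at 1.35. Gravity and a closing spring shut it from any angle. Holding it by the handle takes about 3 to 6 N.
- cover_hinge (a point): middle of the cover's hinge line, fixed in the amplifier at x = +60, y = 0, z = 120 mm of its frame
- cover_handle (a point): middle of the round steel bar handle on the grey cover: bar 10 mm thick, 100 mm long along the amplifier's y, on 10 mm posts at its ends. Shut, it lies 150 mm in front of the hinge line and 43 mm above it (40 mm above the cover's face, 28 mm behind its front edge); it swings with the cover about the hinge line. The bar can turn between gripping fingers
- screw_a_center (a point): steel thumbscrew, unscrewed, standing loose, head up, in a slot of the cover's front edge and a bore below; free after 28 mm straight up. 56 mm tall: head 18 mm across, 28 mm tall; shank below 8 mm across. Point: on its axis half-way up, at the head's underside, which rests on the cover 123 mm above the bench; z towards the head. Starts at amplifier x = -132.5, y = +100 or -100 mm
- screw_b_center (a point): the other thumbscrew, identical, at the other end of the cover's front edge
- block_hole0 (a point): centre of the mouth of one bore in the top of the pale wooden block, 60 x 110 mm, 40 mm high, fixed to the bench. Its two bores lie 60 mm apart along its long side (y of this point's axes); 11 mm across, 33 mm deep, vertical. Home: the head rests on the block. Either screw may go in either bore
- block_hole1 (a point): centre of the mouth of the other bore
- jar: bystander: glass jar with steel lid, 60 mm across, 75 mm tall; origin at the centre of its underside
- mug: bystander: white mug, 80 mm across, 90 mm tall; origin at the centre of its underside
- driver: bystander: screwdriver lying on the bench, 180 mm long; origin at the centre of its underside (approx.)
- calculator: bystander: grey pocket calculator lying flat, 120 x 75 x 12 mm; origin at the centre of its underside
- remote: bystander: black remote control lying on the amplifier's rear deck, behind the hinge, 45 x 150 x 18 mm; origin at the centre of its underside
- meter: bystander: dark box with a dial (power meter), 90 x 120 x 70 mm; origin at the centre of its underside
- mic: bystander: desk microphone on a round 120 mm foot, 180 mm tall; origin at the centre of its underside
Mind the look-alikes: they are no part of the job. Of the things shaped like the part that bears block_hole0, the wooden one is meant.

How it is judged:
On the way, in this order (a step that is already met when the one before it is completed fails the run):
1. one thumbscrew stands home in a bore of the block, released (((((horizontal distance between screw_a_center and block_hole0 below 0.005 m and z of screw_a_center in the frame of block_hole0 between -0.006 and 0.004 m and angle between screw_a_center's own z axis and vertical below 0.12 rad) or (horizontal distance between screw_a_center and block_hole1 below 0.005 m and z of screw_a_center in the frame of block_hole1 between -0.006 and 0.004 m and angle between screw_a_center's own z axis and vertical below 0.12 rad)) and contact force between the fingers and screw_a below 0.1 N) or (((horizontal distance between screw_b_center and block_hole0 below 0.005 m and z of screw_b_center in the frame of block_hole0 between -0.006 and 0.004 m and angle between screw_b_center's own z axis and vertical below 0.12 rad) or (horizontal distance between screw_b_center and block_hole1 below 0.005 m and z of screw_b_center in the frame of block_hole1 between -0.006 and 0.004 m and angle between screw_b_center's own z axis and vertical below 0.12 rad)) and contact force between the fingers and screw_b below 0.1 N))), for 0.2 s.
2. both thumbscrews stand home, one in each bore, released ((((horizontal distance between screw_a_center and block_hole0 below 0.005 m and z of screw_a_center in the frame of block_hole0 between -0.006 and 0.004 m and angle between screw_a_center's own z axis and vertical below 0.12 rad) and (horizontal distance between screw_b_center and block_hole1 below 0.005 m and z of screw_b_center in the frame of block_hole1 between -0.006 and 0.004 m and angle between screw_b_center's own z axis and vertical below 0.12 rad)) or ((horizontal distance between screw_a_center and block_hole1 below 0.005 m and z of screw_a_center in the frame of block_hole1 between -0.006 and 0.004 m and angle between screw_a_center's own z axis and vertical below 0.12 rad) and (horizontal distance between screw_b_center and block_hole0 below 0.005 m and z of screw_b_center in the frame of block_hole0 between -0.006 and 0.004 m and angle between screw_b_center's own z axis and vertical below 0.12 rad))) and contact force between the fingers and screw_a below 0.1 N and contact force between the fingers and screw_b below 0.1 N), for 0.2 s.
At the end, for the whole second after the job is handed in: The fingers bear on the cover (over 0.5 N) and hold it still (under 0.08 rad/s) at 50 degrees, within 6 (0.768 to 0.977 rad), through the last second; the thumbscrews stand head up in the block, one in each bore, within 5 mm of its centre, heads within 4 mm of the block ((((horizontal distance between screw_a_center and block_hole0 below 0.005 m and z of screw_a_center in the frame of block_hole0 between -0.006 and 0.004 m and angle between screw_a_center's own z axis and vertical below 0.12 rad) and (horizontal distance between screw_b_center and block_hole1 below 0.005 m and z of screw_b_center in the frame of block_hole1 between -0.006 and 0.004 m and angle between screw_b_center's own z axis and vertical below 0.12 rad)) or ((horizontal distance between screw_a_center and block_hole1 below 0.005 m and z of screw_a_center in the frame of block_hole1 between -0.006 and 0.004 m and angle between screw_a_center's own z axis and vertical below 0.12 rad) and (horizontal distance between screw_b_center and block_hole0 below 0.005 m and z of screw_b_center in the frame of block_hole0 between -0.006 and 0.004 m and angle between screw_b_center's own z axis and vertical below 0.12 rad))) and value of joint cover between 0.768 and 0.977 rad and velocity of joint cover between -0.08 and 0.08 rad/s and contact force between the fingers and cover above 0.5 N); the arm keeps its last pose, push and grip.
It fails at once if the cover is raised (over 0.12 rad) before both thumbscrews stand home in the block (value of joint cover above 0.12 rad and not (((horizontal distance between screw_a_center and block_hole0 below 0.005 m and z of screw_a_center in the frame of block_hole0 between -0.006 and 0.004 m and angle between screw_a_center's own z axis and vertical below 0.12 rad) and (horizontal distance between screw_b_center and block_hole1 below 0.005 m and z of screw_b_center in the frame of block_hole1 between -0.006 and 0.004 m and angle between screw_b_center's own z axis and vertical below 0.12 rad)) or ((horizontal distance between screw_a_center and block_hole1 below 0.005 m and z of screw_a_center in the frame of block_hole1 between -0.006 and 0.004 m and angle between screw_a_center's own z axis and vertical below 0.12 rad) and (horizontal distance between screw_b_center and block_hole0 below 0.005 m and z of screw_b_center in the frame of block_hole0 between -0.006 and 0.004 m and angle between screw_b_center's own z axis and vertical below 0.12 rad)))).
It fails at once if a bystander is moved by more than 40 mm (distance of any of jar, mug, driver, calculator, remote, meter, mic from where it was at the start of the episode above 0.04 m).
It also fails if it takes over 72 s, if anything falls off the work surface, if the arm or the gripper's body presses on something with over 40 N, if the wrist force passes 120 N, or if a joint passes its speed limit or range.

## Working session

There is one attempt and no reset: what is moved stays moved. The work goes in short steps, Python scripts to look and compute and a tool call to move; the robot and the scene stay as the last step left them, time stands still between calls to the robot, and variables do not carry over. Pictures are saved under pics/ and viewed, at most 10 in all, crops included, and the job is handed in when it is done.

Besides the shell and the picture viewer there is one more tool, called after "Emit:" as name(argument=value, ...) on one line, values as JSON. step_arm: Moves the arm, as the interface text tells. Its arguments: {"type":"object","properties":{"xyz":{"type":"array"},"delta_rot":{"type":"array"},"claw":{"type":"number"},"grip_force":{"type":"number"}},"required":["xyz","delta_rot"]}

```bash
mkdir -p pics
cat > h.py <<'E'
import numpy as np, cv2
from scipy.spatial.transform import Rotation as R
from workcell import env
def ray(s,u,v):
    f=240/np.tan(np.radians(s["fov_y"])/2)
    xd=np.array([(u-s["cx"])/f,(v-s["cy"])/f]); x=xd.copy()
    for _ in range(30): x=xd/(1+s["k1"]*(x@x))
    d=R.from_quat(s["orientation"]).apply([x[0],x[1],1.]); return np.array(s["xyz"]),d
def onz(s,u,v,z):
    o,d=ray(s,u,v); return o+d*(z-o[2])/d[2]
def proj(s,p):
    f=240/np.tan(np.radians(s["fov_y"])/2)
    c=R.from_quat(s["orientation"]).inv().apply(np.array(p)-np.array(s["xyz"]))
    x=c[:2]/c[2]; x=x*(1+s["k1"]*(x@x)); return np.array([s["cx"]+f*x[0],s["cy"]+f*x[1]])
def save(s,n): cv2.imwrite(f"pics/{n}.png",s["img"][:,:,::-1])
E
python3 - <<'E'
from h import *
print(env.state())
for n in("scene","top"):
    s=env.snapshot(n); save(s,n+"0"); print(n,s["xyz"],s["orientation"],s["fov_y"],s["k1"])
    for l in("amp","cover","cover_handle","screw_a_center","block_hole0"):
        for d in env.search_frame(s,l)[:4]: print(l,round(d["p"],2),np.round(d["extent"],1))
E
```

```text
{'clock': 0.0, 'qpos': array([-1.19100017e+00,  3.14237449e-01, -4.81170647e-02,  1.21020242e+00,
       -2.99158051e-05,  1.57082517e+00]), 'joint_vel': array([-0.00044252, -0.00028103,  0.00062197, -0.00020797,  0.00029529,
        0.00094192]), 'tau': array([ 6.63372521e-04, -5.39595830e+01,  3.39747298e+01,  1.90370047e-02,
       -1.98282287e-06, -1.10568621e-05]), 'tcp_pos': array([ 0.22218354, -0.55663433,  0.19701113]), 'tcp_rot': array([ 9.82025818e-01,  1.88744585e-01, -1.80866803e-04, -8.61654403e-04]), 'wrist_force': array([ 0.5687896 ,  0.09213214, -0.62672848]), 'wrist_torque': array([-0.00914608, -0.05869531,  0.00141419]), 'grasp_force': 0.0, 'gripper_width': 0.08527930837661485}
scene [1.13977593 0.75390804 0.96254174] [ 0.27955452  0.8639275  -0.39648459 -0.13519802] 45.1891027225128 0.035839964862191154
amp 0.63 [191.6 181.4 176.5 148.1]
cover 0.66 [233.  193.  119.4  79.8]
cover_handle 0.88 [235.7 187.  123.9  82.9]
screw_a_center 0.65 [427.8 326.9  61.8  57.4]
screw_a_center 0.47 [231.4 192.9 128.3  77. ]
block_hole0 0.85 [338.4 294.6  52.5  57.2]
block_hole0 0.75 [425.8 327.5  63.9  54.8]
top [ 4.42204651e-01 -2.42709586e-04  1.28817916e+00] [-0.70638989  0.706537   -0.03473134  0.02474912] 45.8597351750092 -0.03386986161796541
amp 0.6 [305.7 138.2 137.7 150.7]
amp 0.52 [334.8 138.7  75.   24.4]
amp 0.24 [317.3 178.6 116.1  86.8]
amp 0.16 [475.9 297.6  46.3  62.8]
cover 0.61 [317.5 180.4 115.8  98.8]
cover_handle 0.65 [315.5 176.9 118.9 103.2]
screw_a_center 0.56 [323.  265.5  10.3   7.3]
block_hole0 0.89 [226.1 215.2  53.1  33.1]
block_hole0 0.57 [148.3 260.9  55.2  35.8]
```

View pics/scene0.png

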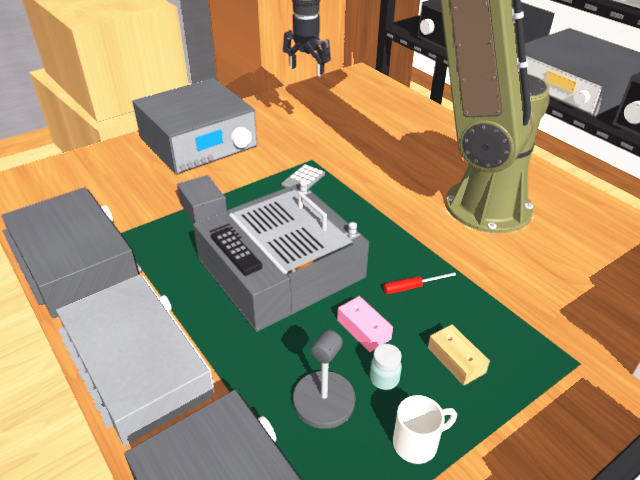

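View pics/top0.png

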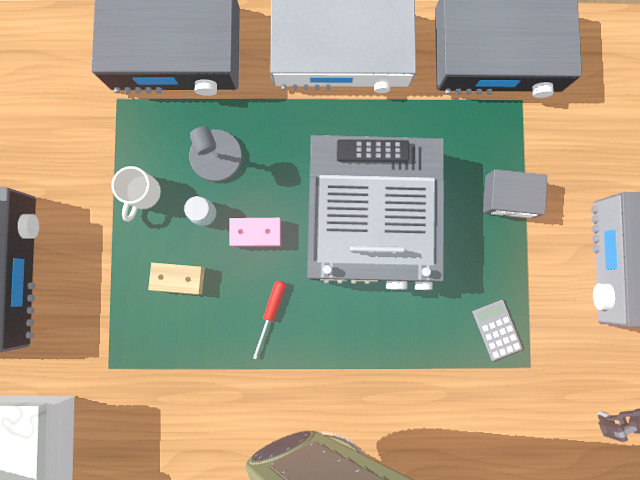

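The scene view shows the amp at (280,240), the wooden block at (458,353) and the pink look-alike at (365,322). In the top view, the screw heads are at (327,269) and (426,271), the handle is at (377,249), and the wood bores are at (164,278) and (188,279).

Run:
```python
from h import *
s=env.snapshot("top"); g=s["img"]
for n,(u,v,z) in dict(sR=(426,271,.151),sL=(327,269,.151),h0=(163.5,278.5,.04),h1=(188,279.5,.04),ha=(352,248.5,.168),hb=(403,250.5,.168)).items(): print(n,onz(s,u,v,z).round(4))
m=env.cut_out(s,"amp")[0]; print(m["p"],m["extent"])
a=cv2.resize(g[225:295,300:450],None,fx=5,fy=5,interpolation=cv2.INTER_CUBIC)
b=cv2.resize(g[255:300,140:290],None,fx=5,fy=5,interpolation=cv2.INTER_CUBIC)
cv2.imwrite("pics/c1.png",np.vstack([a,b])[:,:,::-1])
w=env.snapshot("wrist");print(w["xyz"],w["orientation"],w["fov_y"],w["k1"],w["cx"],w["cy"])
```

```text
sR [ 0.4752 -0.2131  0.151 ]
sL [ 0.4794 -0.0141  0.151 ]
h0 [0.4621 0.3431 0.04  ]
h1 [0.46   0.2893 0.04  ]
ha [ 0.5194 -0.0635  0.168 ]
hb [ 0.5154 -0.1647  0.168 ]
0.65 [308.0, 137.2, 136.5, 153.1]
[ 0.29798192 -0.52794978  0.37440859] [ 0.81724566 -0.55301857 -0.09109983  0.13409254] 60.07709110244149 0.01694120774027493 329.484153365191 235.45001930837816
```

View pics/c1.png

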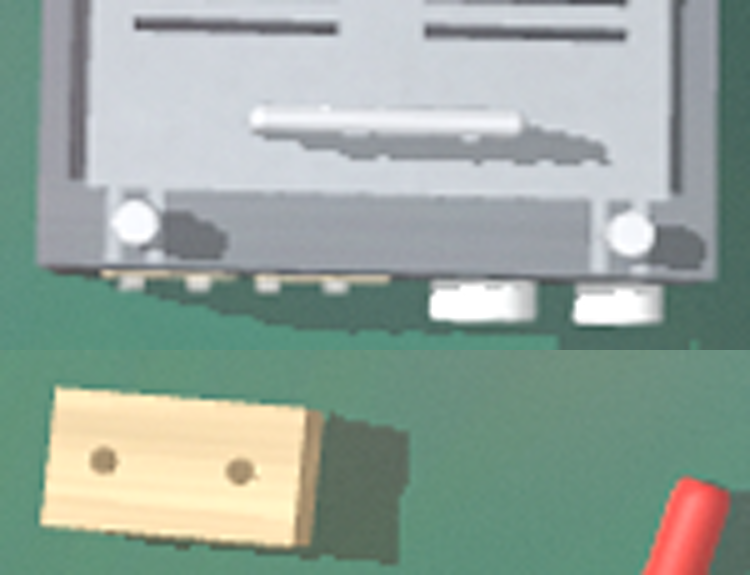

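The crop puts the screw heads at (326.8,269.4) and (426.1,271.7). The wood bores are at (160.5,276.9) and (187.9,279.1), and the handle runs from (351,248.6) to (404,249.8). I'll start with the right screw and keep tool x along the amp's +y.

```bash
cat >> h.py <<'E'
def delta(target,psi=88.8):
    "tool-frame shift and turn from measured pose to TCP target (world), tool down, tool x at angle psi"
    st=env.state(); r=R.from_quat(st["tcp_rot"]); a=np.radians(psi)
    T=R.from_matrix(np.array([[np.cos(a),np.sin(a),0],[np.sin(a),-np.cos(a),0],[0,0,-1]]))
    return np.round(1000*r.inv().apply(np.array(target)-st["tcp_pos"]),1), np.round((r.inv()*T).as_rotvec(degrees=True),1)
E
python3 - <<'E'
from h import *
s=env.snapshot("top")
for n,(u,v,z) in dict(sR=(426.1,271.7,.151),sL=(326.8,269.4,.151),h0=(160.5,276.9,.04),h1=(187.9,279.1,.04),ha=(351,248.6,.168),hb=(404,249.8,.168)).items(): print(n,onz(s,u,v,z).round(4))
print(delta(list(onz(s,426.1,271.7,.151)[:2])+[.2]))
E
```

```text
sR [ 0.4738 -0.2133  0.151 ]
sL [ 0.4786 -0.0137  0.151 ]
h0 [0.4656 0.3498 0.04  ]
h1 [0.4609 0.2895 0.04  ]
ha [ 0.5192 -0.0615  0.168 ]
hb [ 0.5168 -0.1667  0.168 ]
(array([ 361. , -226.3,   -2.1]), array([  0.,   0., -67.]))
```

Emit:
step_arm(xyz=[[0.03,-0.019,0],[0.06,-0.038,0],[0.09,-0.057,0],[0.12,-0.075,0],[0.15,-0.094,0],[0.18,-0.113,0],[0.21,-0.132,0],[0.24,-0.15,0]], delta_rot=[[0,0,-6],[0,0,-12],[0,0,-18],[0,0,-24],[0,0,-30],[0,0,-36],[0,0,-42],[0,0,-48]], claw=0.0, grip_force=40)

```text
clock: 1.47
tcp_pos: [0.3904, -0.3274, 0.1981]
tcp_rot: [0.819, 0.574, 0.0, 0.0]
wrist_force: [0.5, -0.4, -0.2]
gripper_width: 0.0429
grasp_force: 0.0
```

Run:
```python
from h import *
st=env.state();print(st["tcp_pos"],st["qpos"],st["gripper_width"])
print(delta([.4738,-.2133,.195]))
```

```text
[ 0.39040741 -0.3274169   0.19814357] [-6.97900157e-01  1.43171072e-01 -2.62814067e-01  1.16435125e+00
  4.16515709e-05  1.22116752e+00] 0.042939510097767794
(array([135.7,  39.4,   3.1]), array([  0. ,   0. , -18.8]))
```

Emit:
step_arm(xyz=[[0.03,0.009,0],[0.06,0.018,0.001],[0.09,0.027,0.002],[0.12,0.036,0.003],[0.1357,0.0394,0.0031],[0.1357,0.0394,0.0031]], delta_rot=[[0,0,-5],[0,0,-10],[0,0,-15],[0,0,-18.8],[0,0,-18.8],[0,0,-18.8]])

```text
clock: 1.97
tcp_pos: [0.4753, -0.2126, 0.1948]
tcp_rot: [0.714, 0.7, 0.001, -0.0]
wrist_force: [0.0, 0.2, -0.6]
gripper_width: 0.0427
grasp_force: 0.0
```

Run:
```python
from h import *
st=env.state();print(st["tcp_pos"],delta([.4738,-.2133,.195]))
s=env.snapshot("wrist"); save(s,"w1"); print(s["xyz"])
print("pred head top px",proj(s,[.4738,-.2133,.151]), "tcp",proj(s,st["tcp_pos"]))
for d in env.search_frame(s,"screw_a_center")[:3]: print(d)
```

```text
[ 0.47530574 -0.21259893  0.19477169] (array([-0.7, -1.5, -0.2]), array([ 0. , -0.1, -0. ]))
[ 0.47585895 -0.13160239  0.37133763]
pred head top px [328.38832187 248.23597043] tcp [331.43569181 279.49055507]
```

View pics/w1.png

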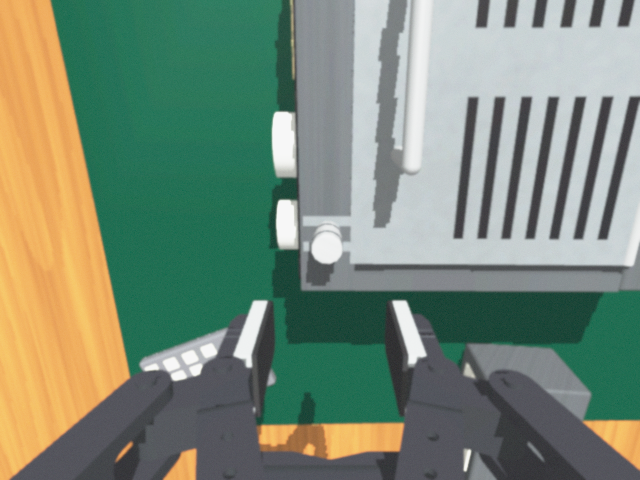

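The wrist view shows the screw head at (327,247), against (328,248) predicted. It is on target, with the finger tips either side at (262,300) and (398,300). I'll descend and grip.

Emit:
step_arm(xyz=[[-0.0007,-0.002,0.01],[-0.0007,-0.002,0.022],[-0.0007,-0.002,0.034],[-0.0007,-0.002,0.046],[-0.0007,-0.002,0.057],[-0.0007,-0.002,0.064],[-0.0007,-0.002,0.068],[-0.0007,-0.002,0.068]], delta_rot=[[0,0,0],[0,0,0],[0,0,0],[0,0,0],[0,0,0],[0,0,0],[0,0,0],[0,0,0]])

```text
clock: 2.73
tcp_pos: [0.4707, -0.2161, 0.1258]
tcp_rot: [0.716, 0.698, -0.0, -0.001]
wrist_force: [-0.1, -0.3, -0.1]
gripper_width: 0.0428
grasp_force: 0.0
```

Emit:
step_arm(xyz=[[0,0,0],[0,0,0],[0,0,0],[0,0,0],[0,0,0],[0,0,0]], delta_rot=[[0,0,0],[0,0,0],[0,0,0],[0,0,0],[0,0,0],[0,0,0]], claw=-1, grip_force=40)

```text
clock: 3.23
tcp_pos: [0.4718, -0.2159, 0.127]
tcp_rot: [0.716, 0.698, 0.0, 0.0]
wrist_force: [-0.1, -0.0, 0.1]
gripper_width: -0.0001
grasp_force: 0.0
```

Run:
```python
from h import *
s=env.snapshot("wrist"); save(s,"w2"); print(s["xyz"],env.state()["tcp_pos"])
print(proj(s,[.473,-.2133,.151]))
for d in env.search_frame(s,"screw_a_center")[:3]: print(d)
```

```text
[ 0.47275609 -0.13473265  0.30351794] [ 0.47178284 -0.21591719  0.12698185]
[334.47366081 298.21519673]
```

View pics/w2.png

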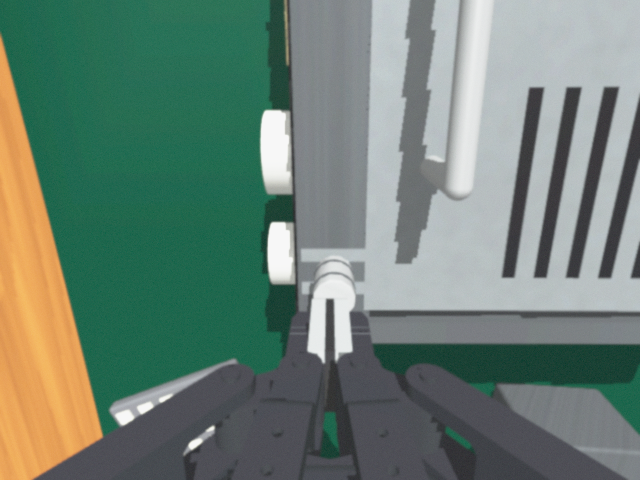

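The fingers shut beside the head rather than on it: the head is at (333,288) and the finger edge at (330,300). I'll compare that with the projections.

Run:
```python
from h import *
s=env.snapshot("wrist"); st=env.state(); t=st["tcp_pos"]; r=R.from_quat(st["tcp_rot"])
for dx in(-.011,0,.011):
  for dz in(-.04,-.019,0): print(dx,dz,proj(s,t+r.apply([dx,0,dz])).round(1))
c=R.from_quat(s["orientation"]); print((r.inv()*c).as_matrix().round(3), r.inv().apply(np.array(s["xyz"])-t).round(4))
for z in(.123,.151):
  print(z,[proj(s,[.473,y,z]).round(1) for y in(-.2223,-.2133,-.2043)])
g=cv2.resize(s["img"][240:380,260:410],None,fx=4,fy=4,interpolation=cv2.INTER_CUBIC); cv2.imwrite("pics/w2c.png",g[:,:,::-1])
t=env.snapshot("top"); sc=env.snapshot("scene")
cv2.imwrite("pics/sc2.png",cv2.resize(sc["img"][170:260,280:400],None,fx=5,fy=5)[:,:,::-1])
```

```text
-0.011 -0.04 [331.7 349.8]
-0.011 -0.019 [331.5 321.4]
-0.011 0 [331.3 300.7]
0 -0.04 [331.8 324.4]
0 -0.019 [331.5 298.4]
0 0 [331.3 279.5]
0.011 -0.04 [331.9 297.9]
0.011 -0.019 [331.6 274.5]
0.011 0 [331.4 257.5]
[[ 0.001 -0.948 -0.32 ]
 [ 1.     0.001  0.001]
 [-0.    -0.32   0.948]] [ 0.0812 -0.001  -0.1765]
0.123 [array([334.4, 288.2]), array([334. , 270.9]), array([333.6, 253.1])]
0.151 [array([335.2, 317.9]), array([334.7, 298.4]), array([334.3, 278.3])]
```

View pics/w2c.png

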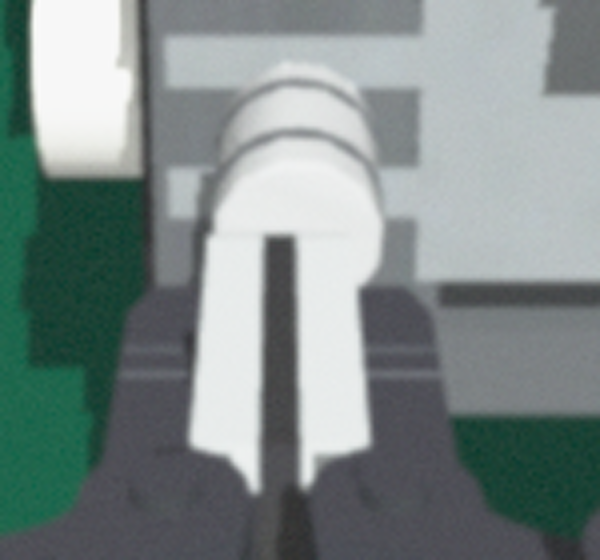

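View pics/sc2.png

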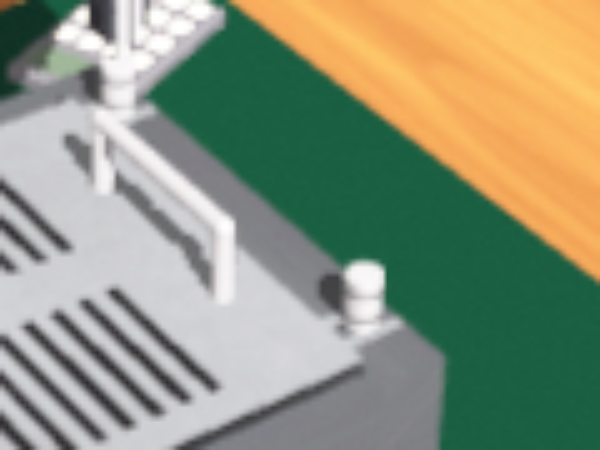

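The scene crop shows the finger tips ending at about (304.6,182), just at or above the screw's head top. I'll measure how far the real tips are from the reported TCP.

Run:
```python
from h import *
print(env.pinch_z)
s=env.snapshot("scene"); st=env.state(); t=st["tcp_pos"]
for z in(0,.01,.02,.03,.04,.05): print(z,proj(s,t+[0,0,z]).round(1))
print("head top",proj(s,[.473,-.2133,.151]).round(1),proj(s,[.473,-.2133,.123]).round(1))
print("L top",proj(s,[.4786,-.0137,.151]),(280+364/5,170+270/5))
g=s["img"][165:200,290:320].astype(int).sum(2); print(g[:, 8:22])
```

```text
0.0187
0 [302.8 188.5]
0.01 [302.8 185.2]
0.02 [302.8 181.9]
0.03 [302.7 178.5]
0.04 [302.7 175.1]
0.05 [302.7 171.7]
head top [302.9 181.2] [303.  190.5]
L top [351.67687864 223.50276349] (352.8, 224.0)
[[217 214 190 194 222 216 221 252 292 309 280 220 199 185]
 [208 214 184 184 221 211 248 302 494 610 456 365 466 351]
 [172 187 176 156 229 398 567 502 600 734 580 563 736 732]
 [138 146 164 169 278 593 736 687 597 734 574 607 761 764]
 [163 157 189 226 336 620 739 686 601 735 583 526 746 751]
 [148 171 188 228 339 619 738 686 601 735 581 371 598 637]
 [140 147 183 229 320 610 738 687 599 736 589 423 651 679]
 [137 129 179 222 307 603 738 688 600 736 596 567 754 761]
 [143 136 175 221 336 619 738 688 596 735 584 610 761 765]
 [143 136 190 239 333 620 739 688 600 735 589 550 750 761]
 [220 139 210 250 338 619 739 687 597 743 707 634 633 677]
 [613 362 168 224 323 609 739 688 598 754 758 731 600 640]
 [761 724 492 253 317 596 738 687 601 749 738 694 727 755]
 [765 764 710 438 487 628 736 679 551 705 641 706 762 765]
 [761 750 696 725 723 680 736 717 502 536 575 713 759 762]
 [617 595 6
[... 469 characters left out ...]
9 452 640 701 727 736 737 694 530 479 384 192 187]
 [258 255 445 636 706 728 736 737 686 459 362 261 198 186]
 [467 389 419 576 672 704 713 713 646 426 397 411 330 213]
 [625 623 612 557 563 629 659 677 619 507 508 563 516 320]
 [621 718 744 707 686 698 724 726 684 598 609 589 551 417]
 [621 715 728 734 728 716 715 694 644 579 529 469 439 381]
 [598 661 706 727 734 709 631 593 530 436 381 382 385 384]
 [582 594 630 703 725 732 714 586 420 380 380 381 383 382]
 [602 624 577 618 698 724 732 710 579 421 380 379 385 382]
 [601 691 670 480 605 691 721 732 713 598 458 379 382 381]
 [567 691 671 424 479 610 687 719 732 724 642 453 372 381]
 [494 690 670 428 479 552 596 679 716 731 721 656 492 382]]
```

The tips really sit about 30 mm higher than the reported TCP suggests, so the fingers closed above the head. I'll open slightly, recentre and go down in stages, watching the force.

Emit:
step_arm(xyz=[[0.003,0.0012,0],[0.003,0.0012,0],[0.003,0.0012,0],[0.003,0.0012,0.004],[0.003,0.0012,0.008],[0.003,0.0012,0.012],[0.003,0.0012,0.016],[0.003,0.0012,0.016]], delta_rot=[[0,0,0],[0,0,0],[0,0,0],[0,0,0],[0,0,0],[0,0,0],[0,0,0],[0,0,0]], claw=-0.3)

```text
clock: 4.2
tcp_pos: [0.4721, -0.2126, 0.1096]
tcp_rot: [0.716, 0.698, -0.0, -0.001]
wrist_force: [0.4, -0.1, -0.8]
gripper_width: 0.0302
grasp_force: 0.0
```

Run:
```python
from h import *
st=env.state();print(st["tcp_pos"],st["wrist_force"],st["gripper_width"])
s=env.snapshot("wrist"); w=s["img"][220:400,240:430]
c=env.snapshot("scene")["img"][160:210,280:330]
a=cv2.resize(w,(760,720))[:600,:]; b=cv2.resize(c,(400,400))
cv2.imwrite("pics/w3.png",np.hstack([cv2.resize(w,(400,379)),b[:379]])[:,:,::-1])
```

```text
[ 0.47212095 -0.21263877  0.1096206 ] [ 0.38740269 -0.09675639 -0.75252294] 0.03019463984299731
```

View pics/w3.png

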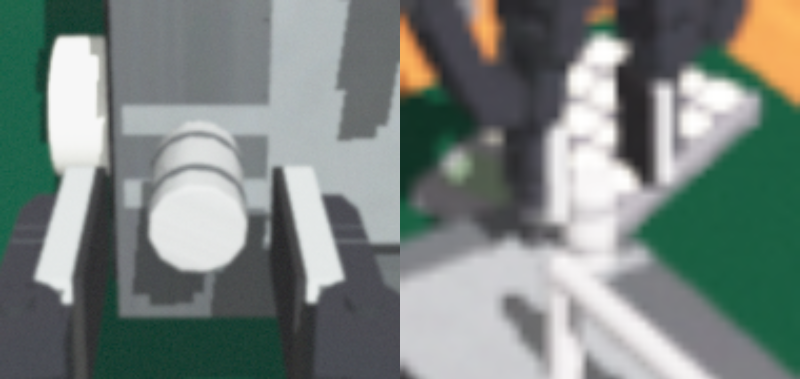

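The fingers now straddle the head without contact. In the crop the head is at x=198 and the finger midpoint at x=189. I'll go a little deeper, shift 1.5 mm and grip.

Emit:
step_arm(xyz=[[0,0.0015,0.003],[0,0.0015,0.006],[0,0.0015,0.009],[0,0.0015,0.011],[0,0.0015,0.011]], delta_rot=[[0,0,0],[0,0,0],[0,0,0],[0,0,0],[0,0,0]])

```text
clock: 4.72
tcp_pos: [0.474, -0.2128, 0.0992]
tcp_rot: [0.716, 0.698, -0.0, -0.0]
wrist_force: [0.1, 1.0, -0.1]
gripper_width: 0.0299
grasp_force: 0.0
```

Emit:
step_arm(xyz=[[0,0,0],[0,0,0],[0,0,0],[0,0,0],[0,0,0],[0,0,0]], delta_rot=[[0,0,0],[0,0,0],[0,0,0],[0,0,0],[0,0,0],[0,0,0]], claw=-1, grip_force=40)

```text
clock: 5.22
tcp_pos: [0.4744, -0.213, 0.0999]
tcp_rot: [0.716, 0.698, 0.0, 0.0]
wrist_force: [-0.4, 0.3, 0.4]
gripper_width: 0.016
grasp_force: 39.0
```

Emit:
step_arm(xyz=[[0,0,-0.006],[0,0,-0.016],[0,0,-0.028],[0,0,-0.04],[0,0,-0.055],[0,0,-0.07],[0,0,-0.085],[0,0,-0.09]], delta_rot=[[0,0,0],[0,0,0],[0,0,0],[0,0,0],[0,0,0],[0,0,0],[0,0,0],[0,0,0]])

```text
clock: 5.88
tcp_pos: [0.4759, -0.2136, 0.1931]
tcp_rot: [0.716, 0.698, 0.001, 0.002]
wrist_force: [0.3, -0.5, -0.3]
gripper_width: 0.0161
grasp_force: 39.0
```

Run:
```python
from h import *
st=env.state();print(st["tcp_pos"],st["gripper_width"],st["grasp_force"],st["qpos"].round(2))
s=env.snapshot("wrist"); save(s,"w4")
c=env.snapshot("scene")["img"][130:210,270:350]
cv2.imwrite("pics/w4c.png",np.hstack([cv2.resize(s["img"][200:440,200:440],(400,400)),cv2.resize(c,(400,400))])[:,:,::-1])
print(delta([.4609,.2895,.19]))
```

```text
[ 0.47585219 -0.21363642  0.19308386] 0.016096257545801896 39.02735352516174 [-0.42  0.16 -0.25  1.15 -0.    1.17]
(array([502.4, -27.2,   0.8]), array([ 0.2,  0.1, -0.2]))
```

View pics/w4c.png

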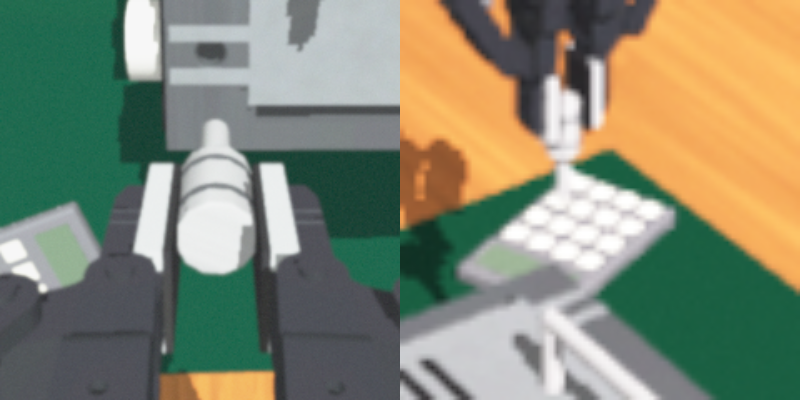

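The screw hangs straight in the pads, with the shank tip near px (329,275). Next is the far bore of the wooden block.

Emit:
step_arm(xyz=[[0.02,-0.001,0],[0.055,-0.002,0],[0.093,-0.004,0],[0.132,-0.005,0],[0.171,-0.007,0],[0.21,-0.008,0],[0.249,-0.01,0],[0.288,-0.011,0]], delta_rot=[[0,0,0],[0,0,0],[0,0,0],[0,0,0],[0,0,0],[0,0,0],[0,0,0],[0,0,0]])

```text
clock: 6.65
tcp_pos: [0.4695, 0.0769, 0.1891]
tcp_rot: [0.716, 0.698, -0.0, -0.0]
wrist_force: [1.0, -0.5, -0.8]
gripper_width: 0.0162
grasp_force: 39.0
```

Emit:
step_arm(xyz=[[0.039,-0.002,0],[0.078,-0.004,0],[0.117,-0.005,0],[0.156,-0.007,0],[0.195,-0.008,0],[0.234,-0.009,0.01],[0.262,-0.01,0.02],[0.275,-0.011,0.03]], delta_rot=[[0,0,0],[0,0,0],[0,0,0],[0,0,0],[0,0,0],[0,0,0],[0,0,0],[0,0,0]])

```text
clock: 7.32
tcp_pos: [0.4658, 0.3539, 0.1583]
tcp_rot: [0.715, 0.699, 0.0, -0.0]
wrist_force: [-0.2, -0.5, -0.2]
gripper_width: 0.0161
grasp_force: 39.1
```

Emit:
step_arm(xyz=[[0,0,0.02],[0,0,0.04],[0,0,0.055],[0,0,0.07],[0,0,0.07]], delta_rot=[[0,0,0],[0,0,0],[0,0,0],[0,0,0],[0,0,0]])

```text
clock: 7.73
tcp_pos: [0.4639, 0.3479, 0.0857]
tcp_rot: [0.716, 0.698, -0.003, -0.0]
wrist_force: [0.4, 0.1, -0.3]
gripper_width: 0.0162
grasp_force: 39.1
```

Run:
```python
from h import *
st=env.state();print(st["clock"],st["tcp_pos"],st["gripper_width"],st["grasp_force"],delta([.4656,.3498,.09]))
s=env.snapshot("wrist"); save(s,"w5"); np.save("w5.npy",s["img"])
t=st["tcp_pos"]
print("h0",proj(s,[.4656,.3498,.04]).round(1),"h1",proj(s,[.4609,.2895,.04]).round(1),"tip pred",proj(s,t-[0,0,.005]).round(1))
g=s["img"].astype(int)
print(g[235:300:2,318:342:2].sum(2))
```

```text
7.7333 [0.46394444 0.34787337 0.08567643] 0.016189566868999066 39.082987904548645 (array([ 1.9,  1.6, -4.3]), array([-0.3,  0.3, -0.3]))
h0 [334.3 242.2] h1 [328.7 334.7] tip pred [331.4 275.1]
[[629 637 634 611 520 431 395 378 389 452 536 599]
 [629 638 612 493 381 357 357 349 354 375 396 515]
 [633 621 546 398 344 345 343 351 370 379 367 418]
 [632 603 505 384 362 367 376 378 378 371 361 395]
 [626 604 517 433 389 390 380 380 363 366 365 391]
 [629 617 571 550 504 486 459 386 365 370 381 419]
 [634 632 620 588 599 610 605 570 483 443 454 500]
 [632 641 648 616 614 625 626 616 597 548 523 570]
 [634 644 654 654 638 630 625 609 603 599 608 603]
 [635 637 646 659 671 665 660 652 652 649 633 607]
 [634 641 637 642 660 670 670 667 660 652 618 605]
 [636 638 635 627 632 636 637 637 634 624 611 601]
 [634 640 635 630 627 626 624 623 626 619 609 604]
 [632 641 634 628 633 631 624 625 621 620 608 602]
 [638 637 630 632 628 624 627 627 624 619 603 599]
 [636 636 635 631 629 628 624 622 625 614 609 600]
 [636 636 636 628 630 626 625 620 624 613 604 605]
 [638 637 636 629 630 625 623 625 626 616 607 601]
 [634 640 634 632 642 647 648 638 625 616 609 598]
 [636 638 632 634 662 675 682 678 651 620 609 599]
 [639 633 601 611 661 676 687 680 667 634 605 599]
 [637 615 530 609 661 681 686 682 665 630 603 599]
 [637 609 524 606 663 681 682 681 665 619 605 600]
 [640 599 531 618 668 682 683 679 665 622 605 602]
 [637 599 533 625 666 687 686 683 667 613 604 600]
 [639 605 541 624 666 680 683 679 665 614 604 605]
 [638 607 552 639 675 677 679 673 666 642 612 607]
 [640 639 648 670 683 682 686 689 691 683 672 628]
 [622 642 655 659 658 658 652 658 677 683 683 674]
 [595 575 527 479 457 452 441 455 492 553 621 657]
 [453 411 453 552 582 573 558 556 532 510 463 487]
 [455 544 642 676 687 685 686 686 685 679 642 499]
 [602 646 671 684 688 688 692 695 686 688 685 657]]
```

Run:
```python
from h import *
s=env.snapshot("wrist"); st=env.state(); t=st["tcp_pos"]; print(t.round(4))
g=s["img"].astype(int).sum(2)
m=(g[205:262,295:370]<500).astype(np.uint8)
n,l,a,c=cv2.connectedComponentsWithStats(m)
for i in range(1,n):
    if a[i,4]>60: print(a[i]+[295,205,0,0,0],c[i]+[295,205], onz(s,*(c[i]+[295,205]),.04).round(4))
print(s["img"][268:288:2,316:342:2,2])
```

```text
[0.4658 0.3493 0.089 ]
[321 234  20  15 213] [331.12676056 240.83568075] [0.4647 0.3507 0.04  ]
[[159 158 159 155 155 152 151 152 153 151 147 143 142]
 [159 159 155 154 153 157 156 158 155 148 144 140 142]
 [158 161 157 158 168 198 215 214 198 159 145 141 141]
 [160 158 156 169 196 219 225 228 225 209 163 140 142]
 [156 159 154 169 201 220 227 228 226 221 183 145 141]
 [160 159 151 168 204 221 227 228 226 221 193 148 144]
 [160 161 153 173 203 222 227 231 228 221 197 150 143]
 [161 158 154 171 208 222 227 229 227 221 197 153 145]
 [159 159 153 176 209 223 228 230 227 222 203 152 143]
 [160 162 156 179 212 223 227 228 224 221 205 157 144]]
```

Emit:
step_arm(xyz=[[0.001,0,0.01],[0.002,0,0.02],[0.002,0,0.03],[0.002,0,0.037],[0.002,0,0.037],[0.002,0,0.037]], delta_rot=[[0,0,0],[0,0,0],[0,0,0],[0,0,0],[0,0,0],[0,0,0]])

```text
clock: 8.33
tcp_pos: [0.466, 0.352, 0.0521]
tcp_rot: [0.716, 0.698, -0.001, -0.0]
wrist_force: [0.1, 0.2, -0.5]
gripper_width: 0.0165
grasp_force: 39.1
```

Run:
```python
from h import *
s=env.snapshot("wrist"); st=env.state(); t=st["tcp_pos"]; print(t.round(4),st["wrist_force"].round(1))
g=s["img"].astype(int).sum(2)
print("h0 px",proj(s,[.4647,.3507,.04]).round(1),"tip pred",proj(s,t-[0,0,.005]).round(1))
print(s["img"][246:296:2,312:350:2,2])
```

```text
[0.4665 0.3523 0.0527] [ 0.6  0.6 -0.1]
h0 px [328.7 271.6] tip pred [332.4 274.9]
[[163 162 165 165 164 165 164 166 163 161 159 155 156 153 151 149 149 153
  151]
 [163 163 167 164 163 164 165 163 164 158 160 155 157 154 153 151 154 154
  148]
 [163 163 168 164 160 162 163 162 162 160 160 157 155 155 148 151 148 150
  150]
 [161 165 168 162 162 163 163 163 164 161 158 160 155 150 149 149 153 150
  151]
 [165 166 165 165 162 164 162 163 162 159 160 158 154 151 150 153 151 153
  151]
 [165 166 165 162 165 163 164 160 161 161 159 160 154 154 150 153 154 153
  151]
 [164 165 166 164 163 161 163 162 162 161 159 157 152 153 152 152 151 154
  148]
 [161 163 166 161 163 160 163 163 163 160 157 160 155 149 149 150 149 149
  150]
 [162 166 168 165 162 161 159 160 155 154 157 158 154 149 152 150 149 150
  146]
 [164 166 167 161 155 138 119 117 115 118 134 145 153 152 152 152 146 151
  146]
 [163 163 166 151 121  96  90  86  88  91  93 104 135 148 149 150 149 148
  147]
 [162 164 149 116  96  83  87  89  88  95  89  91  96 129 147 150 151 150
  147]
 [167 156 134 105  91  93  94 104 111 107  98
[... 308 characters left out ...]
 228 233 234 233 228 199 137 132 147 152 149
  148]
 [167 168 168 155 149 178 213 228 233 234 233 227 206 147 142 150 152 149
  149]
 [167 171 179 172 156 182 214 228 232 234 233 229 208 156 146 151 150 150
  144]
 [166 170 174 175 160 185 216 229 233 234 234 227 209 157 149 147 149 149
  146]
 [165 166 165 155 130 184 216 230 233 233 231 227 213 162 147 150 151 150
  146]
 [164 168 166 151 156 202 226 232 233 233 233 233 228 193 154 150 151 149
  145]
 [162 167 178 185 214 227 230 232 234 233 234 234 235 230 212 169 151 148
  143]
 [166 178 199 211 216 216 207 201 196 189 197 213 225 229 230 221 188 156
  147]
 [169 191 198 191 168 153 159 164 166 161 158 156 163 179 205 224 225 195
  149]]
```

Emit:
step_arm(xyz=[[-0.0005,0,0.003],[-0.0005,0,0.006],[-0.0005,0,0.008],[-0.0005,0,0.01],[-0.0005,0,0.012],[-0.0005,0,0.012]], delta_rot=[[0,0,0],[0,0,0],[0,0,0],[0,0,0],[0,0,0],[0,0,0]])

```text
clock: 8.88
tcp_pos: [0.4662, 0.3515, 0.0403]
tcp_rot: [0.716, 0.698, -0.0, 0.0]
wrist_force: [-0.3, -0.5, -0.7]
gripper_width: 0.0159
grasp_force: 39.1
```

Run:
```python
from h import *
s=env.snapshot("wrist"); st=env.state(); t=st["tcp_pos"]; print(t.round(4),st["wrist_force"].round(1),st["wrist_torque"].round(2))
print(s["img"][260:300:2,312:350:2,2])
```

```text
[0.4662 0.3516 0.0404] [-0.4 -1.6 -1.5] [-0.18  0.13  0.03]
[[167 168 168 163 164 165 162 161 164 162 162 159 156 154 152 152 153 152
  152]
 [166 170 166 163 164 162 163 163 162 161 163 158 156 155 151 151 152 151
  152]
 [166 169 170 166 163 163 163 163 162 162 164 159 157 154 152 153 149 151
  151]
 [165 168 165 164 163 162 163 162 159 163 161 161 156 151 152 151 153 152
  151]
 [165 167 165 164 163 165 160 163 159 160 159 157 158 153 151 154 152 151
  148]
 [166 166 166 164 164 162 163 163 161 160 162 159 155 152 153 151 152 153
  153]
 [166 168 165 165 161 154 141 142 142 146 154 154 158 153 153 152 150 154
  150]
 [168 168 166 153 127 127 151 169 182 170 143 134 148 151 155 155 151 150
  151]
 [168 168 148 118 107 161 210 225 231 232 223 181 128 144 152 151 150 152
  151]
 [166 154 125 103 112 176 215 229 234 235 233 225 163 117 145 152 152 152
  149]
 [165 142 118 100 118 178 216 228 233 236 233 228 197 119 129 150 155 151
  148]
 [157 142 113  99 122 182 216 229 234 235 233 228 202 124 121 144 153 152
  150]
 [156 143 122 121 128 184 218 230 235 235 232 229 206 130 121 145 154 153
  152]
 [160 155 135 113 133 186 219 230 232 234 234 230 209 139 125 147 150 151
  149]
 [166 163 151 113 141 205 230 233 232 234 236 235 228 179 141 151 152 146
  148]
 [168 171 172 174 206 224 232 233 234 234 235 235 235 231 202 163 150 150
  147]
 [168 180 201 210 218 218 217 210 202 204 210 217 226 232 232 222 180 153
  150]
 [172 193 201 189 169 157 154 161 156 160 155 157 163 185 216 227 223 190
  150]
 [177 184 164 144 156 193 221 228 226 227 225 221 216 186 156 176 217 215
  163]
 [167 145 155 185 217 228 232 234 236 237 237 236 235 232 211 169 165 208
  186]]
```

Emit:
step_arm(xyz=[[-0.0008,-0.0003,0.002],[-0.0008,-0.0003,0.006],[-0.0008,-0.0003,0.01],[-0.0008,-0.0003,0.014],[-0.0008,-0.0003,0.018],[-0.0008,-0.0003,0.021],[-0.0008,-0.0003,0.021]], delta_rot=[[0,0,0],[0,0,0],[0,0,0],[0,0,0],[0,0,0],[0,0,0],[0,0,0]])

```text
clock: 9.52
tcp_pos: [0.4659, 0.3509, 0.0189]
tcp_rot: [0.716, 0.698, -0.0, -0.0]
wrist_force: [0.1, -0.3, -0.4]
gripper_width: 0.0162
grasp_force: 39.1
```

Run:
```python
from h import *
st=env.state(); t=st["tcp_pos"]; print(t.round(4),st["wrist_force"].round(1),st["wrist_torque"].round(2))
```

```text
[0.4659 0.3509 0.0189] [ 0.1 -0.3 -0.4] [0.04 0.02 0.06]
```

Emit:
step_arm(xyz=[[0,0,0.001],[0,0,0.0015],[0,0,0.0015]], delta_rot=[[0,0,0],[0,0,0],[0,0,0]])

```text
clock: 9.77
tcp_pos: [0.4662, 0.3511, 0.0184]
tcp_rot: [0.716, 0.698, -0.0, -0.0]
wrist_force: [-1.0, -0.4, 0.1]
gripper_width: 0.0162
grasp_force: 39.3
```

Emit:
step_arm(xyz=[[0,0,0],[0,0,0],[0,0,0],[0,0,0],[0,0,0]], delta_rot=[[0,0,0],[0,0,0],[0,0,0],[0,0,0],[0,0,0]], claw=-0.2)

```text
clock: 10.18
tcp_pos: [0.4664, 0.3512, 0.0184]
tcp_rot: [0.716, 0.698, 0.0, -0.0]
wrist_force: [-0.0, -0.6, -0.1]
gripper_width: 0.0339
grasp_force: 0.0
```

Emit:
step_arm(xyz=[[0,0,-0.006],[0,0,-0.015],[0,0,-0.03],[0,0,-0.05],[0,0,-0.075],[0,0,-0.1],[0,0,-0.13],[0,0,-0.16]], delta_rot=[[0,0,0],[0,0,0],[0,0,0],[0,0,0],[0,0,0],[0,0,0],[0,0,0],[0,0,0]])

```text
clock: 10.85
tcp_pos: [0.466, 0.3509, 0.1805]
tcp_rot: [0.716, 0.698, 0.0, 0.0]
wrist_force: [0.6, -0.3, 0.6]
gripper_width: 0.0341
grasp_force: 0.0
```

Run:
```python
from h import *
st=env.state(); t=st["tcp_pos"]; print(t.round(4),st["gripper_width"],st["wrist_force"].round(1))
s=env.snapshot("wrist"); save(s,"w6")
print("head top if home",proj(s,[.4647,.3507,.068]).round(1),"under",proj(s,[.4647,.3507,.04]).round(1),"h1",proj(s,[.4605,.2904,.04]).round(1))
for d in env.cut_out(s,"screw_a_center")[:3]: print(round(d["p"],2),d["extent"])
m=(s["img"].astype(int).min(2)>175).astype(np.uint8)[180:420,250:410]
n,l,a,c=cv2.connectedComponentsWithStats(m)
for i in range(1,n):
    if a[i,4]>80: print(a[i]+[250,180,0,0,0],c[i]+[250,180])
print(delta([.4786,-.0137,.19]))
tp=env.snapshot("top"); print("top px home",proj(tp,[.4656,.3498,.068]).round(1))
print(tp["img"][268:288,150:176,2])
```

```text
[0.466  0.3509 0.1805] 0.03411797139817735 [ 0.6 -0.3  0.6]
head top if home [328.9 214.4] under [328.9 204.7] h1 [325.7 275.2]
0.19 [496.9, 67.6, 143.1, 125.8]
[318 196  24  32 609] [329.69293924 212.29720854]
[250 300  29  65 930] [263.9483871  330.50215054]
[381 300  29  62 914] [395.03719912 329.84354486]
(array([-366.6,   18.7,   -7.1]), array([ 0.4, -0.3, -0.2]))
top px home [156.9 276.7]
[[148 178 180 179 181 179 180 181 177 178 178 177 177 177 181 180 181 181
  180 181 180 181 180 182 183 183]
 [157 177 177 178 177 178 177 177 177 177 179 181 180 179 180 181 179 180
  179 179 180 180 179 181 181 179]
 [160 176 178 176 175 176 176 177 175 177 179 178 179 177 177 180 180 181
  180 181 181 181 180 180 178 181]
 [162 179 177 176 175 173 174 172 173 175 176 176 177 175 177 178 178 177
  176 178 178 177 177 178 181 180]
 [176 183 183 179 175 229 219 217 188 141 154 172 182 181 179 177 178 177
  177 175 175 173 173 177 177 176]
 [176 185 182 177 232 254 251 252 252 229 144 142 146 139 131 182 186 182
  184 183 181 180 180 180 181 181]
 [180 185 181 223 253 255 253 254 255 255 201 14
[... 778 characters left out ...]
21 121 123
  123 124 129 129 128 129 126 126]
 [199 198 197 198 196 196 195 194 195 195 194 190 191 191 188 188 190 187
  191 125 124 123 127 124 120 192]
 [197 196 196 196 198 197 198 198 198 198 200 200 201 199 201 199 200 199
  200 195 128 122 125 123 193 198]
 [185 184 183 182 187 187 189 190 189 191 191 194 195 197 199 199 198 199
  201 202 196 196 196 198 204 201]
 [188 185 182 182 183 182 183 183 183 182 183 183 185 186 192 193 194 196
  197 197 196 198 198 200 197 200]
 [189 188 188 188 188 186 186 185 185 183 184 183 180 183 184 183 183 183
  184 185 185 186 187 189 192 191]
 [187 187 189 189 188 189 188 188 190 189 189 189 190 190 185 186 184 185
  185 184 183 184 184 183 184 182]]
```

The first screw is home: its head is at top px (156.8,276.2), against (156.9,276.7) predicted. Now the left screw.

Emit:
step_arm(xyz=[[-0.025,0.001,0],[-0.063,0.003,0],[-0.102,0.005,0],[-0.141,0.007,0],[-0.18,0.009,0],[-0.219,0.011,0],[-0.258,0.013,0],[-0.297,0.015,0]], delta_rot=[[0,0,0],[0,0,0],[0,0,0],[0,0,0],[0,0,0],[0,0,0],[0,0,0],[0,0,0]])

```text
clock: 11.67
tcp_pos: [0.4727, 0.052, 0.1777]
tcp_rot: [0.716, 0.698, -0.0, -0.0]
wrist_force: [0.9, 0.2, 0.2]
gripper_width: 0.0341
grasp_force: 0.0
```

Emit:
step_arm(xyz=[[-0.035,0.002,0],[-0.06,0.003,0],[-0.07,0.004,0],[-0.07,0.004,0],[-0.07,0.004,0]], delta_rot=[[0,0,0],[0,0,0],[0,0,0],[0,0,0],[0,0,0]])

```text
clock: 12.08
tcp_pos: [0.4756, -0.016, 0.1778]
tcp_rot: [0.716, 0.698, -0.0, -0.001]
wrist_force: [0.3, -0.0, -0.1]
gripper_width: 0.0343
grasp_force: 0.0
```

Run:
```python
from h import *
st=env.state(); t=st["tcp_pos"]; print(t.round(4),delta([.479,-.0135,.12]))
s=env.snapshot("wrist"); save(s,"w7")
print("pred top",proj(s,[.4786,-.0137,.151]).round(1),proj(s,[.4786,-.0137,.123]).round(1))
m=(s["img"].astype(int).min(2)>215).astype(np.uint8)[180:420,250:410]
n,l,a,c=cv2.connectedComponentsWithStats(m)
for i in range(1,n):
    if a[i,4]>80: print(a[i]+[250,180,0,0,0],c[i]+[250,180])
```

```text
[ 0.4756 -0.016   0.1778] (array([ 2.6,  3.3, 57.8]), array([-0.1, -0. , -0.3]))
pred top [336.8 253.9] [336.  236.7]
[326 228  21   9 103] [336.18446602 231.38834951]
[319 236  33  34 849] [334.77502945 252.45111896]
[381 299  29  65 943] [395.48144221 327.36585366]
[250 300  29  64 852] [263.97535211 330.09859155]
[287 366  19  54 839] [295.12634088 395.08104887]
```

Emit:
step_arm(xyz=[[0.0024,0.0029,0.012],[0.0024,0.0029,0.026],[0.0024,0.0029,0.04],[0.0024,0.0029,0.052],[0.0024,0.0029,0.062],[0.0024,0.0029,0.071],[0.0024,0.0029,0.0775],[0.0024,0.0029,0.0775]], delta_rot=[[0,0,0],[0,0,0],[0,0,0],[0,0,0],[0,0,0],[0,0,0],[0,0,0],[0,0,0]])

```text
clock: 12.8
tcp_pos: [0.4781, -0.0133, 0.0995]
tcp_rot: [0.716, 0.699, -0.001, -0.001]
wrist_force: [-0.7, 0.2, 0.1]
gripper_width: 0.034
grasp_force: 0.0
```

Emit:
step_arm(xyz=[[0,0,0],[0,0,0],[0,0,0],[0,0,0],[0,0,0],[0,0,0]], delta_rot=[[0,0,0],[0,0,0],[0,0,0],[0,0,0],[0,0,0],[0,0,0]], claw=-1, grip_force=40)

```text
clock: 13.3
tcp_pos: [0.4794, -0.014, 0.1012]
tcp_rot: [0.716, 0.698, 0.0, 0.0]
wrist_force: [0.6, -0.1, -0.2]
gripper_width: 0.0159
grasp_force: 39.0
```

Emit:
step_arm(xyz=[[0,0,-0.006],[0,0,-0.016],[0,0,-0.028],[0,0,-0.04],[0,0,-0.055],[0,0,-0.07],[0,0,-0.085],[0,0,-0.085]], delta_rot=[[0,0,0],[0,0,0],[0,0,0],[0,0,0],[0,0,0],[0,0,0],[0,0,0],[0,0,0]])

```text
clock: 13.97
tcp_pos: [0.4811, -0.0141, 0.1895]
tcp_rot: [0.716, 0.698, 0.002, 0.002]
wrist_force: [0.5, -0.2, -0.5]
gripper_width: 0.0159
grasp_force: 39.0
```

Emit:
step_arm(xyz=[[0.025,-0.002,0],[0.063,-0.005,0],[0.102,-0.008,0],[0.141,-0.011,0],[0.18,-0.014,0],[0.219,-0.017,0],[0.257,-0.02,0],[0.29,-0.023,0]], delta_rot=[[0,0,0],[0,0,0],[0,0,0],[0,0,0],[0,0,0],[0,0,0],[0,0,0],[0,0,0]])

```text
clock: 14.63
tcp_pos: [0.4627, 0.2789, 0.1855]
tcp_rot: [0.716, 0.698, 0.0, -0.0]
wrist_force: [0.2, -0.6, 0.1]
gripper_width: 0.0158
grasp_force: 39.0
```

Emit:
step_arm(xyz=[[0.012,-0.0013,0.01],[0.0144,-0.0013,0.03],[0.0144,-0.0013,0.05],[0.0144,-0.0013,0.07],[0.0144,-0.0013,0.09],[0.0144,-0.0013,0.1],[0.0144,-0.0013,0.1]], delta_rot=[[0,0,0],[0,0,0],[0,0,0],[0,0,0],[0,0,0],[0,0,0],[0,0,0]])

```text
clock: 15.22
tcp_pos: [0.4603, 0.2893, 0.083]
tcp_rot: [0.716, 0.698, -0.003, -0.0]
wrist_force: [-0.5, -1.1, -0.1]
gripper_width: 0.0163
grasp_force: 39.1
```

Run:
```python
from h import *
st=env.state();print(st["clock"],st["tcp_pos"],st["gripper_width"],st["grasp_force"],delta([.4615,.2908,.0527]))
s=env.snapshot("wrist"); save(s,"w8")
print("h1",proj(s,[.46,.2904,.04]).round(1))
print(s["img"][222:300:2,312:350:2,2])
```

```text
15.2167 [0.46027828 0.28926725 0.08297363] 0.016340711243714598 39.059940576553345 (array([ 1.7,  1.3, 30.3]), array([-0.2,  0.2, -0.3]))
h1 [330.8 245.4]
[[154 156 156 158 161 159 153 154 156 152 150 154 152 145 144 143 142 142
  144]
 [155 154 154 159 159 159 152 156 153 149 151 151 152 146 144 143 143 142
  144]
 [157 153 154 160 158 157 152 153 148 148 148 154 153 149 144 142 144 141
  142]
 [155 154 155 159 158 160 154 152 149 150 154 153 150 145 144 140 141 141
  143]
 [155 153 157 158 161 156 152 155 150 151 149 152 150 146 142 143 142 141
  142]
 [155 153 154 160 161 156 152 152 150 149 153 155 153 144 144 139 144 139
  142]
 [152 157 155 158 159 157 156 154 153 152 151 154 148 143 142 143 143 141
  143]
 [155 154 156 158 158 154 152 149 141 139 145 150 151 142 146 142 144 140
  142]
 [153 154 156 158 156 147 125 111  97  99 103 128 141 142 141 141 140 142
  144]
 [155 154 155 155 147 115  94  87  85  81  83  91 109 134 139 142 144 143
  141]
 [156 153 157 151 123  96  82  87  83  87  90  87  93 103 131 142 143 141
  143]
 [155 154 155 140 113  88  87  89  88  89  89  92  85 
[... 1514 characters left out ...]
 219 223 222 223 217 187 142 141 141 146 145
  142]
 [152 157 161 159 157 193 214 222 223 221 222 220 201 152 138 142 145 143
  143]
 [154 157 161 168 190 216 220 225 226 226 228 228 224 203 157 144 147 140
  139]
 [119 147 193 198 212 216 216 215 216 214 216 223 225 226 214 173 151 142
  137]
 [ 79 161 195 196 187 166 158 150 145 147 153 160 177 198 220 216 186 132
  104]
 [133 178 174 146 139 152 186 199 201 192 184 180 171 155 163 192 208 161
   72]
 [162 146 137 161 187 213 223 225 228 227 227 228 226 215 177 145 169 185
   99]
 [134 148 184 205 216 220 224 227 229 229 228 230 227 228 223 197 159 159
  133]
 [144 185 201 211 216 221 225 227 229 228 229 230 229 228 225 223 206 168
  135]]
```

Emit:
step_arm(xyz=[[0.0005,0.001,0.01],[0.0005,0.001,0.02],[0.0005,0.001,0.028],[0.0005,0.001,0.033],[0.0005,0.001,0.033],[0.0005,0.001,0.033]], delta_rot=[[0,0,0],[0,0,0],[0,0,0],[0,0,0],[0,0,0],[0,0,0]])

```text
clock: 15.77
tcp_pos: [0.4631, 0.2913, 0.0525]
tcp_rot: [0.716, 0.698, -0.0, -0.0]
wrist_force: [-0.7, -0.0, -1.3]
gripper_width: 0.0166
grasp_force: 39.1
```

Run:
```python
from h import *
s=env.snapshot("wrist"); st=env.state(); t=st["tcp_pos"]; print(t.round(4),st["wrist_force"].round(1))
print(s["img"][254:294:2,312:350:2,2])
```

```text
[0.4634 0.2915 0.0529] [-0.1 -0.5 -0.7]
[[158 156 154 153 155 151 150 153 154 153 150 143 140 141 145 143 145 142
  140]
 [158 161 153 156 152 153 153 151 155 152 151 145 142 143 141 143 142 139
  138]
 [157 157 156 155 155 153 148 150 154 152 152 145 142 139 140 142 142 141
  140]
 [160 158 158 153 153 150 152 151 153 152 149 144 141 141 143 143 142 140
  140]
 [157 158 146 133 117 110 107 115 130 145 148 141 139 140 141 140 141 141
  139]
 [158 145 114  92  84  84  86  86  93 105 129 140 139 140 143 144 147 140
  141]
 [142 112  96  88  87  91  90  87  89  90  99 123 140 143 140 143 146 139
  139]
 [124  98  90  89  88  92  99 120 126 114 102 103 127 140 144 143 146 141
  138]
 [124  94  91  93  91 114 163 200 212 212 187 128 117 137 145 142 145 143
  138]
 [129 113  96  90 100 163 201 217 220 225 224 196 131 139 142 144 144 141
  141]
 [133 126 135 131 126 177 205 218 222 224 225 216 159 137 140 146 144 139
  138]
 [148 134 141 147 152 179 206 218 221 224 227 217 178 139 142 145 143 144
  139]
 [162 148 142 149 149 185 206 217 221 225 226 218 181 142 143 145 144 141
  140]
 [168 164 154 149 149 184 209 219 223 224 223 220 186 143 140 146 143 141
  140]
 [165 174 171 150 143 189 209 219 225 225 224 219 189 148 141 144 142 140
  138]
 [161 168 177 165 147 193 213 222 225 224 221 223 202 153 143 148 142 142
  142]
 [157 155 161 168 183 216 223 227 228 226 228 230 226 205 165 147 144 143
  140]
 [157 159 185 200 211 217 218 215 217 215 218 223 229 226 219 182 150 140
  139]
 [163 181 192 197 187 167 157 152 148 148 154 162 179 205 220 217 192 158
  141]
 [168 183 176 147 137 152 186 204 202 194 188 182 172 154 163 197 210 184
  145]]
```

Emit:
step_arm(xyz=[[-0.0015,-0.0026,0],[-0.0015,-0.0026,0.002],[-0.0015,-0.0026,0.005],[-0.0015,-0.0026,0.008],[-0.0015,-0.0026,0.011],[-0.0015,-0.0026,0.011]], delta_rot=[[0,0,0],[0,0,0],[0,0,0],[0,0,0],[0,0,0],[0,0,0]])

```text
clock: 16.32
tcp_pos: [0.4602, 0.2897, 0.041]
tcp_rot: [0.716, 0.698, -0.001, -0.0]
wrist_force: [-0.1, -0.1, -0.4]
gripper_width: 0.016
grasp_force: 39.1
```

Run:
```python
from h import *
s=env.snapshot("wrist"); st=env.state(); t=st["tcp_pos"]; print(t.round(4),st["wrist_force"].round(1))
print(s["img"][262:292:2,312:350:2,2])
```

```text
[0.4604 0.2898 0.0413] [-0.  -0.4 -0.5]
[[158 156 161 158 154 154 156 151 151 154 149 153 152 150 149 141 141 139
  139]
 [156 159 161 161 156 156 155 153 150 150 151 154 153 150 142 142 138 143
  144]
 [157 160 160 156 156 155 155 149 152 150 148 155 152 149 149 141 142 142
  142]
 [154 160 163 159 156 148 134 121 118 116 126 138 144 148 143 145 144 143
  141]
 [154 159 158 153 135 117 119 137 160 137 126 102 108 134 140 143 142 141
  144]
 [158 158 156 135 112 147 186 206 217 216 211 169 100 101 124 139 143 145
  144]
 [155 157 142 116 122 180 204 217 222 225 225 213 141  90 102 134 142 143
  146]
 [157 152 135 110 128 185 208 219 223 226 226 218 167  92  96 113 138 143
  148]
 [152 152 135 116 132 184 208 217 223 224 225 217 177  95  98 114 133 141
  144]
 [156 149 143 113 135 185 210 218 223 225 224 218 179 101 100 114 136 143
  144]
 [158 154 154 130 144 188 207 219 223 225 224 220 184 113 110 121 134 145
  147]
 [155 160 158 147 152 196 215 223 225 225 222 220 200 131 123 126 141 145
  145]
 [155 162 170 169 185 214 223 228 228 228 229 230 226 199 156 132 140 144
  145]
 [156 167 196 199 213 217 219 216 214 216 219 223 228 227 217 176 146 144
  143]
 [162 183 197 194 191 167 155 153 148 144 150 164 182 205 220 218 192 156
  144]]
```

Emit:
step_arm(xyz=[[-0.0006,0.0004,0.002],[-0.0006,0.0004,0.006],[-0.0006,0.0004,0.01],[-0.0006,0.0004,0.014],[-0.0006,0.0004,0.018],[-0.0006,0.0004,0.0215],[-0.0006,0.0004,0.0215]], delta_rot=[[0,0,0],[0,0,0],[0,0,0],[0,0,0],[0,0,0],[0,0,0],[0,0,0]])

```text
clock: 16.95
tcp_pos: [0.4609, 0.2893, 0.0198]
tcp_rot: [0.716, 0.698, -0.0, -0.0]
wrist_force: [1.2, 0.1, -0.6]
gripper_width: 0.0159
grasp_force: 39.0
```

Emit:
step_arm(xyz=[[0,0,0],[0,0,0],[0,0,0],[0,0,0],[0,0,0]], delta_rot=[[0,0,0],[0,0,0],[0,0,0],[0,0,0],[0,0,0]], claw=-0.2)

```text
clock: 17.37
tcp_pos: [0.4612, 0.2894, 0.0204]
tcp_rot: [0.716, 0.698, 0.0, 0.0]
wrist_force: [-0.3, -0.3, 0.2]
gripper_width: 0.0341
grasp_force: 0.0
```

Emit:
step_arm(xyz=[[0,0,-0.006],[0,0,-0.015],[0,0,-0.03],[0,0,-0.05],[0,0,-0.075],[0,0,-0.105],[0,0,-0.14],[0,0,-0.175]], delta_rot=[[0,0,0],[0,0,0],[0,0,0],[0,0,0],[0,0,0],[0,0,0],[0,0,0],[0,0,0]])

```text
clock: 18.03
tcp_pos: [0.4607, 0.2891, 0.1976]
tcp_rot: [0.716, 0.698, 0.0, 0.0]
wrist_force: [1.5, 0.4, -0.7]
gripper_width: 0.0341
grasp_force: 0.0
```

Run:
```python
from h import *
st=env.state(); t=st["tcp_pos"]; print(t.round(4),st["gripper_width"],st["wrist_force"].round(1))
tp=env.snapshot("top"); s=env.snapshot("wrist"); sc=env.snapshot("scene")
print("top px home",proj(tp,[.4656,.3498,.068]).round(1),proj(tp,[.4609,.2895,.068]).round(1))
m=(tp["img"].astype(int).min(2)>215).astype(np.uint8)[255:305,140:210]
n,l,a,c=cv2.connectedComponentsWithStats(m)
for i in range(1,n):
    if a[i,4]>20: print(a[i]+[140,255,0,0,0],c[i]+[140,255])
for n_,p in(("h0",[.4647,.3507]),("h1",[.4600,.2904])): print(n_,"wrist",proj(s,p+[.068]).round(1),"scene",proj(sc,p+[.068]).round(1))
w=s["img"][140:340,240:420]; q=sc["img"][305:405,410:510]
cv2.imwrite("pics/end2.png",np.hstack([cv2.resize(w,(360,400)),cv2.resize(q,(400,400))])[:,:,::-1])
print(delta([.518,-.114,.23]))
```

```text
[0.4607 0.2891 0.1976] 0.03410960802512608 [ 1.5  0.4 -0.7]
top px home [156.9 276.7] [184.9 278.9]
[181 275   8   8  50] [184.5 278.5]
h0 wrist [328.  127.7] scene [471.4 349.1]
h1 wrist [323.9 207.6] scene [450.5 328.8]
(array([-403.2,   65. ,  -31.6]), array([ 0.4, -0.2, -0.2]))
```

View pics/end2.png

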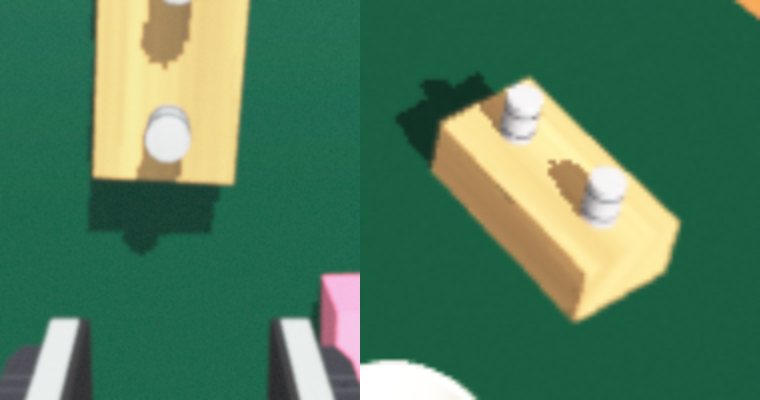

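Both screws stand upright and fully home: their heads are at (165,132) in the left half and (522,112) and (603,195) in the right half. Now the handle.

Emit:
step_arm(xyz=[[-0.025,0.004,0],[-0.063,0.01,0],[-0.102,0.016,0],[-0.141,0.022,0],[-0.18,0.029,0],[-0.219,0.035,0],[-0.258,0.042,0],[-0.297,0.048,0]], delta_rot=[[0,0,0],[0,0,0],[0,0,0],[0,0,0],[0,0,0],[0,0,0],[0,0,0],[0,0,0]])

```text
clock: 18.85
tcp_pos: [0.5009, -0.0106, 0.1947]
tcp_rot: [0.716, 0.698, -0.0, -0.0]
wrist_force: [0.5, -0.8, -0.0]
gripper_width: 0.034
grasp_force: 0.0
```

Emit:
step_arm(xyz=[[-0.038,0.006,0],[-0.07,0.012,0],[-0.095,0.016,0],[-0.106,0.017,0],[-0.106,0.017,0],[-0.106,0.017,0]], delta_rot=[[0,0,0],[0,0,0],[0,0,0],[0,0,0],[0,0,0],[0,0,0]])

```text
clock: 19.35
tcp_pos: [0.5153, -0.1148, 0.1947]
tcp_rot: [0.716, 0.698, -0.0, -0.001]
wrist_force: [0.8, 0.9, 0.0]
gripper_width: 0.0345
grasp_force: 0.0
```

Run:
```python
from h import *
st=env.state(); t=st["tcp_pos"]; print(t.round(4),delta([.5185,-.1144,.108]),st["qpos"].round(2))
s=env.snapshot("wrist"); save(s,"w9")
for y in(-.0644,-.1144,-.1644): print(proj(s,[.5185-(y+.1144)*-.021,y,.168]).round(1))
m=(s["img"].astype(int).min(2)>205).astype(np.uint8)[100:300]
n,l,a,c=cv2.connectedComponentsWithStats(m)
for i in range(1,n):
    if a[i,4]>150: print(a[i]+[0,100,0,0,0],c[i]+[0,100])
```

```text
[ 0.5153 -0.1148  0.1947] (array([ 0.4,  3.3, 86.7]), array([-0.1, -0.1, -0.3])) [-0.22  0.18 -0.23  1.17  0.    1.38]
[337.6 161.9]
[337.4 257.5]
[337.2 340.1]
[ 560  100   48  200 1524] [583.43832021 196.55380577]
[ 329  145   16  155 1678] [336.77234803 219.9988081 ]
[227 247  18  53 809] [235.50061805 274.06551298]
```

Emit:
step_arm(xyz=[[0,0.003,0.013],[0,0.003,0.028],[0,0.003,0.043],[0,0.003,0.057],[0,0.003,0.069],[0,0.003,0.079],[0,0.003,0.0865],[0,0.003,0.0865]], delta_rot=[[0,0,0],[0,0,0],[0,0,0],[0,0,0],[0,0,0],[0,0,0],[0,0,0],[0,0,0]])

```text
clock: 20.07
tcp_pos: [0.5178, -0.1139, 0.1073]
tcp_rot: [0.715, 0.699, -0.001, -0.001]
wrist_force: [-0.0, 0.3, 0.9]
gripper_width: 0.034
grasp_force: 0.0
```

Emit:
step_arm(xyz=[[0,0,0],[0,0,0],[0,0,0],[0,0,0],[0,0,0],[0,0,0],[0,0,0]], delta_rot=[[0,0,0],[0,0,0],[0,0,0],[0,0,0],[0,0,0],[0,0,0],[0,0,0]], claw=-1, grip_force=60)

```text
clock: 20.65
tcp_pos: [0.5183, -0.1149, 0.1091]
tcp_rot: [0.716, 0.698, -0.0, -0.0]
wrist_force: [-4.6, 2.1, 3.4]
gripper_width: 0.0079
grasp_force: 58.7
```

The bar is gripped. I'll raise it along the hinge arc, 2.5° per row.

Emit:
step_arm(xyz=[[0,0.002,-0.0065],[0,0.0043,-0.0129],[0,0.0069,-0.0192],[0,0.0098,-0.0254],[0,0.0129,-0.0315],[0,0.0162,-0.0374],[0,0.0199,-0.0431],[0,0.0238,-0.0487]], delta_rot=[[0,0,0],[0,0,0],[0,0,0],[0,0,0],[0,0,0],[0,0,0],[0,0,0],[0,0,0]])

```text
clock: 21.32
tcp_pos: [0.5402, -0.1154, 0.1576]
tcp_rot: [0.716, 0.698, -0.002, -0.002]
wrist_force: [-10.0, 2.4, -0.1]
gripper_width: 0.0076
grasp_force: 58.4
```

Emit:
step_arm(xyz=[[0,0.0041,-0.0054],[0,0.0085,-0.0107],[0,0.0131,-0.0157],[0,0.0179,-0.0205],[0,0.0229,-0.0252],[0,0.028,-0.0296],[0,0.0334,-0.0337],[0,0.039,-0.0377]], delta_rot=[[0,0,0],[0,0,0],[0,0,0],[0,0,0],[0,0,0],[0,0,0],[0,0,0],[0,0,0]])

```text
clock: 21.98
tcp_pos: [0.578, -0.1164, 0.1972]
tcp_rot: [0.716, 0.698, -0.002, -0.002]
wrist_force: [-20.5, 4.0, 18.4]
gripper_width: 0.0074
grasp_force: 58.8
```

Emit:
step_arm(xyz=[[0,0.0058,-0.0037],[0,0.0116,-0.0071],[0,0.0176,-0.0103],[0,0.0238,-0.0132],[0,0.0238,-0.0132],[0,0.0238,-0.0132],[0,0.0238,-0.0132],[0,0.0238,-0.0132]], delta_rot=[[0,0,0],[0,0,0],[0,0,0],[0,0,0],[0,0,0],[0,0,0],[0,0,0],[0,0,0]])

```text
clock: 22.65
tcp_pos: [0.6054, -0.1171, 0.2125]
tcp_rot: [0.716, 0.698, 0.001, 0.001]
wrist_force: [-13.2, 2.5, 17.3]
gripper_width: 0.0074
grasp_force: 62.0
```

Run:
```python
from h import *
st=env.state(); t=st["tcp_pos"]; print(t.round(4),st["gripper_width"],st["grasp_force"],st["wrist_force"].round(1),st["joint_vel"].round(3))
d=t-np.array([.5183,-.1149,.1091]); print("angle from grasp pt",np.degrees(np.arctan2(43+1e3*d[2],150-1e3*d[0])-np.arctan2(43,150)).round(2), np.hypot(43+1e3*d[2],150-1e3*d[0])-np.hypot(43,150))
tp=env.snapshot("top"); sc=env.snapshot("scene")
H=np.array([.4762+.1925,-.1135-.004,.12])   # hinge middle
ca=lambda f,y,u,a:H+[-(f*np.cos(a)-u*np.sin(a))+.021*y,y,f*np.sin(a)+u*np.cos(a)]
for s,n in((tp,"top"),(sc,"scene")):
  for a in(40,45,50,55): print(n,a,[proj(s,ca(.178,y,.003,np.radians(a))).round(0).tolist() for y in(-.115,.115)])
for s in(tp,sc):
  for d in env.cut_out(s,"cover")[:2]: print(round(d["p"],2),np.round(d["extent"]))
# red-free edge search: front edge profile in top view along columns
print(tp["img"][185:275:3,[325,335,420,428],:].sum(2).T)
for n_,p in(("h0",[.4656,.3498,.068]),("h1",[.4609,.2895,.068])):
  u,v=proj(tp,p).round().astype(int); print(n_,tp["img"][v-2:v+3,u-2:u+3].min())
```

```text
[ 0.6054 -0.1171  0.2125] 0.007383599180801444 62.00517475605011 [-13.2   2.5  17.3] [ 0.001  0.001 -0.001 -0.     0.002 -0.   ]
angle from grasp pt 50.75 3.2750760237994996
top 40 [[444.0, 239.0], [321.0, 237.0]]
top 45 [[446.0, 233.0], [321.0, 230.0]]
top 50 [[447.0, 226.0], [321.0, 223.0]]
top 55 [[448.0, 219.0], [321.0, 216.0]]
scene 40 [[277.0, 155.0], [335.0, 204.0]]
scene 45 [[273.0, 153.0], [331.0, 202.0]]
scene 50 [[269.0, 150.0], [327.0, 200.0]]
scene 55 [[264.0, 148.0], [322.0, 198.0]]
0.82 [317. 179.  54.  56.]
0.97 [228. 160. 108. 111.]
[[566 560 567 565 571 568 565 565 570 579 578 572 570 533 510 511 474 336
  338 334 341 339 337 340 341 330 487 483 330 421]
 [445 248 396 559 545 370 347 571 571 574 568 574 580 495 606 483 401 334
  339 335 332 339 338 335 339 327 479 490 480 483]
 [509 510 513 505 504 506 501 501 499 503 498 503 501 501 494 499 495 497
  492 496 495 495 499 497 497 497 497 498 496 496]
 [500 495 496 493 496 493 488 490 486 487 489 491 490 489 485 486 487 484
  490 489 489 493 486 484 484 487 485 488 488 483]]
h0 212
h1 243
```

Run:
```python
from h import *
tp=env.snapshot("top"); g=tp["img"].astype(int).sum(2)
for c in(318,320,322,328,332,341,344,347): print(c,g[212:250:2,c])
H=np.array([.4762+.1925,-.1135-.004,.12])
ca=lambda f,y,u,a:H+[-(f*np.cos(a)-u*np.sin(a))+.021*y,y,f*np.sin(a)+u*np.cos(a)]
for a in(40,45,50,55): print(a,"plate",proj(tp,ca(.178,.08,0,np.radians(a))).round(1),"tab",proj(tp,ca(.2,.1,0,np.radians(a))).round(1))
print("shut plate",proj(tp,ca(.178,.08,.003,0)).round(1),"(seen row about 263)")
sc=env.snapshot("scene"); d=env.cut_out(sc,"cover")[0]; m=d["mask"]
ys,xs=np.where(m); 
for a in(40,45,50,55):
  q=np.zeros(m.shape,np.uint8); P=[proj(sc,ca(f,y,.0015,np.radians(a))) for f,y in((0,-.115),(.178,-.115),(.178,.115),(0,.115))]
  cv2.fillPoly(q,[np.round(P).astype(np.int32)],1); print(a,"IoU",((q>0)&m).sum()/((q>0)|m).sum())
```

```text
318 [524 527 523 554 551 557 440 332 337 337 340 333 338 342 336 335 330 338
 342]
320 [570 569 571 572 572 577 487 323 328 329 326 328 328 333 330 334 337 331
 337]
322 [573 573 572 570 574 575 546 488 488 497 508 384 336 335 337 340 335 339
 339]
328 [571 582 577 573 576 579 459 334 334 337 333 336 339 341 339 335 341 339
 331]
332 [572 576 583 569 575 573 576 578 579 579 579 415 339 336 339 338 332 336
 336]
341 [573 575 575 574 572 573 550 523 466 394 506 638 603 337 342 331 332 340
 337]
344 [576 568 578 573 574 581 542 527 521 473 363 536 637 456 339 337 340 335
 338]
347 [572 575 572 577 573 568 555 491 536 501 381 357 640 527 327 340 338 340
 338]
40 plate [340.1 238.2] tab [329.5 246.5]
45 plate [340.3 232. ] tab [329.6 239.5]
50 plate [340.4 225.2] tab [329.7 231.8]
55 plate [340.6 217.9] tab [329.8 223.5]
shut plate [338.2 263.1] (seen row about 263)
40 IoU 0.8165925471553442
45 IoU 0.8366521468574984
50 IoU 0.8236485433868204
55 IoU 0.7721596101127018
```

The plate edge is at row 224 in the top view, against 225 predicted for 50°, and the kinematics give about 50.7°. The arm is still and the grip is firm, so I'm handing in.

```bash
python3 -c "
from workcell import env
print(env.hand_in())"
```

```text
the job is handed in; nothing more can be done
None
```

I put both thumbscrews home in the wooden block, and the gripper is holding the cover steady at about 50 degrees; the job is handed in, but no verdict came back.

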